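Unlatch the solvent locker and fetch the thinner

TASK

Fetch the thinner from the yellow solvent locker: press the latch's red thumb lever down gently until you feel the bar stop under the hood of its catch, keep it there and swing the gate wide open, about square to the locker or further. Then lift the bottle out of the rack on the gate and stand it upright in the drip tray, and leave the gate open. Do not force the latch: the catch is set a little higher or lower each time, so go by feel. Keep the bottle upright and leave the other things on the bench alone.

Things in the scene. Friction and masses are not known exactly. Their poses are not given: they have to be found in the camera images.
- locker: Yellow sheet steel locker fixed to the bench, 132 mm deep (its x), 262 mm wide (its y), 219 mm high. Origin: centre of its underside; its front is at its own -x, 72 mm from the origin. A wire gate closes the front: hinged at the locker's +y side, free edge at its -y side, opening outward (to -x).
- gate (a joint): Opening angle of the gate, rad: 0 shut, 1.57 square to the locker, stop at 1.8. From above it opens clockwise. It stays where it is left (0.8 kg, hinge friction about 0.05 N m). Its frame is 12 mm thick and 206 mm wide, from 24 to 207 mm above the bench.
- gate_hinge (a point): Point on the gate's hinge axis at bench height. Its axes turn with the gate: z up, y along the gate (free edge at -y), -x out of its outer face, +x out of its inner face.
- gate_edge (a point): Top of the gate's free edge, 206 mm from the hinge axis, 207 mm above the bench, in the middle of the gate's thickness; axes as gate_hinge.
- latch_bar (a joint): Lift angle of the gravity latch bar, rad: 0 at rest in the catch, up to 0.14. Steel bar 8 x 12 mm, 194 mm long, 0.25 kg, level across the gate's outer face, its underside 170 mm above the bench, pivoted 45 mm from the gate hinge; the nose, 178 mm from that pivot, reaches past the gate's free edge, behind the keeper's lip.
- thumb_lever (a joint): Press angle of the thumb lever, rad: about 0 at rest, grows as the red pad goes down, 0.66 at most. It turns on a pin along the gate's y, 41 mm in front of the gate's middle plane, 166 mm above the bench; its tail lifts the bar from below, the nose rising about 0.9 mm per mm that the pad goes down. Let go, bar and lever drop back.
- thumb_pad (a point): Middle of the top of the red pad, at rest 181 mm above the bench, 89 mm in front of the gate's middle plane, 165 mm from its hinge. Pad 20 mm wide (gate's y), 36 mm long (out from the gate), 9 mm thick, upturned lip 6 mm high at its outer end; press it, or pinch it across its width. It takes 1 to 2 N, then stops hard after 6 to 27 mm (differs) when the bar meets the hood.
- keeper (a point): The catch beyond the gate's free edge: a lip in front of the bar's nose, a hood above, 3 mm of lift to spare between. Held lightly up against the hood, the bar is clear of the lip. This point is the middle setting of the lip's top, on the locker's front; the keeper sits up to 8 mm higher or lower (not measured). Over 14 N between bar and keeper (12 N on the pad at the hood) bends it.
- solvent_bottle: White squeeze bottle, red cap, 0.17 to 0.3 kg, loose in the wire rack on the gate's inner face, 45 mm from the gate's middle plane, 105 mm from the hinge. Origin: centre of its underside. 170 mm high; body 68 mm across up to 115 mm, shoulder to 126, cap 35 mm across from 126 to 146, nozzle above. The rack's rail is 48 mm above its underside: lift 60 mm to clear it.
- drip_tray: Square steel drip tray, 124 x 124 mm with a rim 11 mm high, fixed on the bench in front of the locker; floor 3 mm thick, 116 mm inside. Origin: centre of its underside. The gate passes above it.
- tack_tin: round open tin of tacks, 68 mm across, 24 mm high, loose; a bystander
- wax_block: yellow block of thread wax, 34 x 52 x 20 mm, loose; a bystander
- sanding_block: cork sanding block, 58 x 95 x 26 mm, loose; a bystander
- hammer: cobbler's hammer with a wooden shaft, 94 x 213 x 33 mm, lying loose; a bystander
- tape_roll_3: roll of masking tape lying flat, 108 mm across, 36 mm high, loose; a bystander

How it is judged (in metres and radians):
On the way, in this order (a step that is already met when the one before it is completed fails the run):
1. the latch bar is lifted by pressing the thumb lever (contact force between the fingers and thumb_lever above 0.3 N and value of joint thumb_lever above 0.05 rad and value of joint latch_bar above 0.01 rad), for 0.1 s.
2. the gate is swung wide open (over 77 degrees) (value of joint gate above 1.35 rad), for 0.2 s.
At the end, for the whole second after the job is handed in: the gate stands open (over 69 degrees) and the bottle stands upright and at rest on the floor of the drip tray, within 36 mm of its centre (anywhere flat inside the rim) (value of joint gate above 1.2 rad and horizontal distance between solvent_bottle and drip_tray below 0.036 m and z of solvent_bottle in the frame of drip_tray below 0.008 m and angle between solvent_bottle's own z axis and vertical below 0.08 rad and linear speed of solvent_bottle below 0.02 m/s); the robot touches nothing.
It fails at once if the latch is forced: bar and keeper bear on one another with over 14 N (contact force between latch_bar and keeper above 14 N).
It fails at once if the bottle is tipped over (angle between solvent_bottle's own z axis and vertical above 0.6 rad).
It fails at once if another thing on the bench is pushed away by over 30 mm (distance of any of tack_tin, wax_block, sanding_block, hammer, tape_roll_3 from where it was at the start of the episode above 0.03 m).
It also fails if it takes over 58 s, if anything falls off the work surface, if the arm or the gripper's body presses on something with over 40 N, if the wrist force passes 120 N, or if a joint passes its speed limit or range.

ROBOT

A 6-joint arm with a two-finger parallel gripper is mounted at the origin on a cart in front of the work surface, level with it; the furniture and walls round the work are solid. World frame = base frame: x ahead of the robot, y to its left, z up, the work surface at z = 0. Lengths are in m, angles in degrees, forces in N, time in s.
With the tool pointing down it reaches from about 0.35 to 0.875 m from the base axis. Payload 4.2 kg.
Tool frame: the origin (TCP) lies between the finger pads; the fingertips stand 14 mm ahead of it and the grasp point (between the pads) lies 5 mm behind it (r.tcp_to_tips is the distance from the TCP to the fingertips, in m); y points along the fingers, x is the direction in which the jaws open and shut, and the axes are right-handed (so a half turn about y gives the same grasp; the last joint's range is limited). The gripper opens to 87 mm and grips with 3 to 60 N. Pads are 19 mm wide; open, the fingers measure 117 mm over their backs; the gripper's body (75 mm by 190 mm) begins 51 mm behind the grasp point.
Start: joints at [14.817, 22.042, 0.453, 0, -68.411, -14.817], TCP at [0.625, 0, 0.237] pointing down, gripper open.
Joint ranges: [-179.83, 179.83], [-69.29, 118.12], [-61.27, 80.66], [-181.25, 117.63], [-171.15, -9.14], [-177.46, 177.46]. Speed limits (degrees/s): [159.86, 159.86, 180, 180, 180, 180].

INTERFACE

Orientations are given as a 3x3 rotation matrix whose columns are the frame's x, y, z axes.
In Python, from station import sense, optics, ticket, r gives the robot as it stands.
- The arm moves only by the tool carry_out, never from a script. Its argument "steps" is a list that holds one entry, the list of rows, each a list of 6 numbers: the shift along the world's x, y, z in cm, then the turn, a rotation vector about the world's x, y, z in rad. A call has 1 to 20 rows; each row is the pose to reach, as a shift and turn from the pose commanded when the call began; what a row does not reach only later rows make up. A row lasts 1/8 s, in which the tool goes at most 62.5 mm and 10.7 degrees, less where a joint would pass 70% of its speed; a pose out of reach is approached as far as the arm can. A call with a gripper value outside its range is refused whole. "fingers" is the closure in counts, from 0 (fully open) to 255 (shut), set as the call begins (left out, the last holds). The fingers move at their own pace and stop on an object; the grip force is fixed at half the most. Time passes only in rows, so rows that repeat a pose let the fingers close. It gives the time, the measured TCP pose, the force and the opening at its end, in the units of the state.
- sense(): the state, without advancing time (a new reading comes with each control period).
- optics.capture(name): name is "scene" or "side" or "wrist"; returns a dict with "image" (420x560x3 uint8, red, green, blue), "fov_y" (degrees; the focal length in pixels is half the picture's height over the tangent of half this angle, whatever the lens; pixels are square), "cx", "cy" (the principal point, pixels), "k1" (the pictures are not rectified: a ray, as slopes to the right and down, at radius r is drawn at 1 + k1 r^2 times it, then the intrinsics apply), "rvec" (rotation vector, rad) and "tvec" (3), from world to camera coordinates, as OpenCV has them. Camera axes: x right, y down, z forward; pixel columns grow to the right and rows downward; lengths in m; the calibration is good to about 2 mm. A picture is of the moment at which its call begins. There is no depth.
- ticket.finish_job(): hands the job in, once; it reports no verdict.
The state is a dict: "time_s": time; "joints": joint angles; "joint_velocities": joint speeds; "effort": joint torques, N m; "tcp_pos": TCP position; "ee_rot": TCP orientation; "wrist_force": force on the tool from outside, world axes, zero at the start; "moment": the same for the moment, N m; "gripper_width": opening from 0.0 (shut) to 1.0 (fully open).
Only numpy, scipy, OpenCV 4.12 (cv2) and the standard library are available. Lean on these libraries where they do the work, as an engineer would, in place of code of your own. Each camera call takes 0.05 s, during which the arm holds its last target.

## Working session

There is one attempt and no reset: what is moved stays moved. The work goes in short steps, Python scripts to look and compute and a tool call to move; the robot and the scene stay as the last step left them, time stands still between calls to the robot, and variables do not carry over. Pictures are saved under pics/ and viewed, and the job is handed in when it is done.

Besides the shell and the picture viewer there is one more tool, called after "Request:" by a JSON object that holds its "fn" and its "kwargs". carry_out: Moves the arm, as the interface text tells. Its arguments: {"type":"object","properties":{"steps":{"type":"array","items":{"type":"array","items":{"type":"array","items":{"type":"number"}}}},"fingers":{"type":"number"}},"required":["steps"]}

```bash
ls; mkdir -p pics; python3 - <<'E'
from station import sense, optics, ticket, r
import cv2,numpy as np,pickle
s=sense();print({k:np.round(v,3) for k,v in s.items()})
for n in ["scene","side","wrist"]:
    c=optics.capture(n);pickle.dump(c,open(f"pics/{n}0.pkl","wb"))
    cv2.imwrite(f"pics/{n}0.png",c["image"][:,:,::-1])
    print(n,c["fov_y"],c["cx"],c["cy"],c["k1"],c["rvec"],c["tvec"])
E
```

```text
pics
{'time_s': np.float64(0.0), 'joints': array([ 1.4817e+01,  2.2090e+01,  3.8100e-01, -3.0000e-02, -6.8411e+01,
       -1.4817e+01]), 'joint_velocities': array([-0.084, -0.024,  0.057, -0.097, -0.053, -0.01 ]), 'effort': array([ 1.0000e-03, -3.9066e+01,  1.8740e+01,  4.2200e+00,  1.1000e-02,
       -0.0000e+00]), 'tcp_pos': array([0.624, 0.   , 0.235]), 'ee_rot': array([[-1.   , -0.002, -0.   ],
       [ 0.   , -0.   , -1.   ],
       [ 0.002, -1.   ,  0.   ]]), 'wrist_force': array([-1.093,  0.618,  0.104]), 'moment': array([-0.069,  0.005, -0.024]), 'gripper_width': np.float64(1.0)}
scene 56.20182645790421 275.2799571016441 206.80393597707473 -0.10401414522084095 [ 2.08832727 -1.25613953  0.50445852] [-0.31794051  0.39970587  0.85760924]
side 44.81085613532044 278.1442934519619 213.5989758738457 -0.04148492568961245 [ 0.61049064 -2.45533988  1.4546947 ] [0.43624088 0.27295633 1.06323852]
wrist 68.25140487395097 282.51189313563907 212.45494716877243 -0.011210598638880114 [-6.86396921e-04  3.11573791e+00  3.84364282e-01] [ 0.62428337 -0.02952468  0.38934465]
```

View pics/scene0.png

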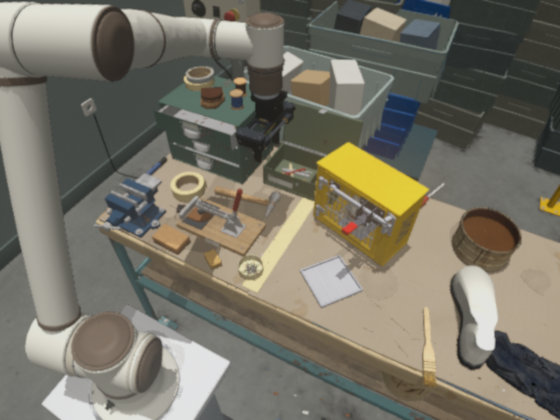

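View pics/side0.png

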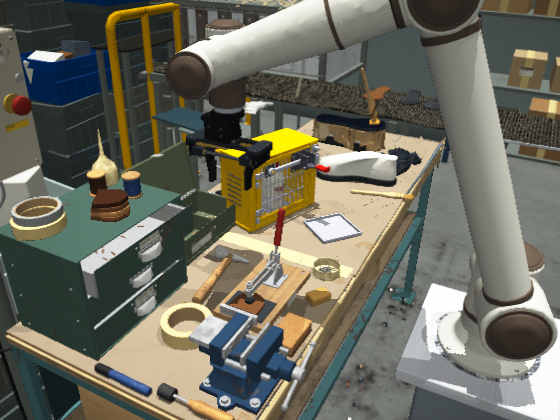

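View pics/wrist0.png

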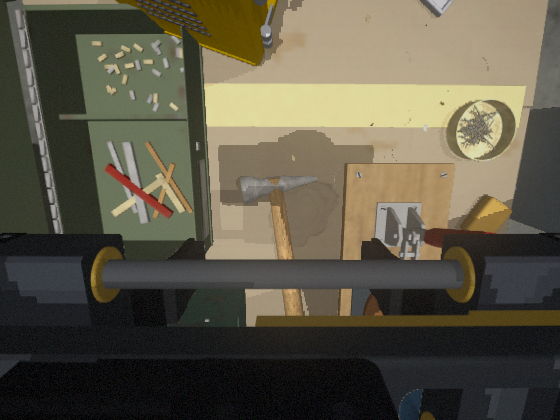

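```bash
cat > h.py <<'E'
import numpy as np,cv2,pickle
def K(c):
    f=210/np.tan(np.radians(c["fov_y"]/2)); return np.array([[f,0,c["cx"]],[0,f,c["cy"]],[0,0,1]])
def D(c): return np.array([c["k1"],0,0,0,0.])
def Rt(c): return cv2.Rodrigues(np.array(c["rvec"],float))[0],np.array(c["tvec"],float)
def ray(c,uv):
    p=cv2.undistortPoints(np.array([[uv]],float),K(c),D(c))[0,0]
    R,t=Rt(c); o=-R.T@t; d=R.T@np.array([p[0],p[1],1]); return o,d/np.linalg.norm(d)
def plane(c,uv,z):
    o,d=ray(c,uv); return o+d*(z-o[2])/d[2]
def tri(c1,u1,c2,u2):
    o1,d1=ray(c1,u1);o2,d2=ray(c2,u2)
    A=np.stack([d1,-d2],1); s=np.linalg.lstsq(A,o2-o1,rcond=None)[0]
    a=o1+d1*s[0];b=o2+d2*s[1]; return (a+b)/2,np.linalg.norm(a-b)
def proj(c,P):
    return cv2.projectPoints(np.array(P,float).reshape(-1,1,3),np.array(c["rvec"],float),np.array(c["tvec"],float),K(c),D(c))[0][:,0]
def load(n): return pickle.load(open(f"pics/{n}.pkl","rb"))
def snap(n,tag,crop=None,s=3):
    from station import optics
    c=optics.capture(n);pickle.dump(c,open(f"pics/{n}{tag}.pkl","wb")); save(c,f"{n}{tag}",crop,s); return c
def save(c,name,crop=None,s=3):
    im=c["image"][:,:,::-1]
    if crop: x,y,w,h=crop; im=cv2.resize(im[y:y+h,x:x+w],None,fx=s,fy=s,interpolation=cv2.INTER_CUBIC)
    cv2.imwrite(f"pics/{name}.png",im)
E
python3 - <<'E'
from h import *
save(load("scene0"),"s0c",(290,140,160,170),3.5)
save(load("side0"),"d0c",(200,110,190,150),4)
for n in("scene0","side0"):
    c=load(n);im=c["image"].astype(int);m=(im[...,0]>140)&(im[...,1]<70)&(im[...,2]<70)
    k,l,st,ce=cv2.connectedComponentsWithStats(m.astype(np.uint8))
    for i in range(1,k):
        if st[i,4]>8: print(n,st[i],ce[i])
E
```

```text
scene0 [343 224  13  10  64] [349.265625 228.1875  ]
side0 [13 96 10  7 32] [16.8125  98.59375]
side0 [316 165  14   6  41] [321.56097561 167.48780488]
side0 [279 208   5   4  12] [280.66666667 209.58333333]
```

View pics/s0c.png

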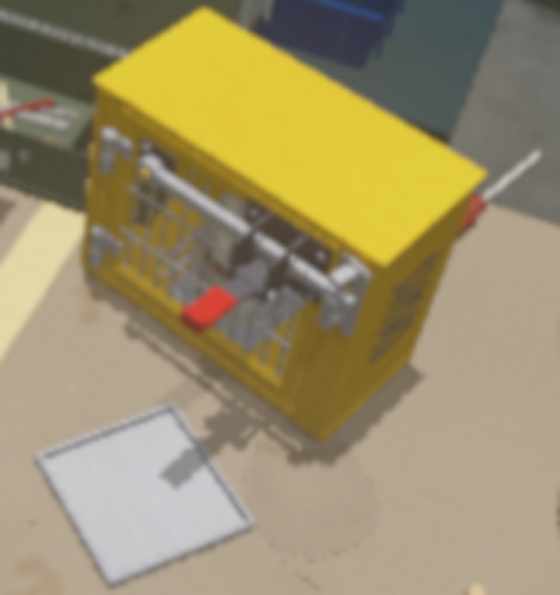

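View pics/d0c.png

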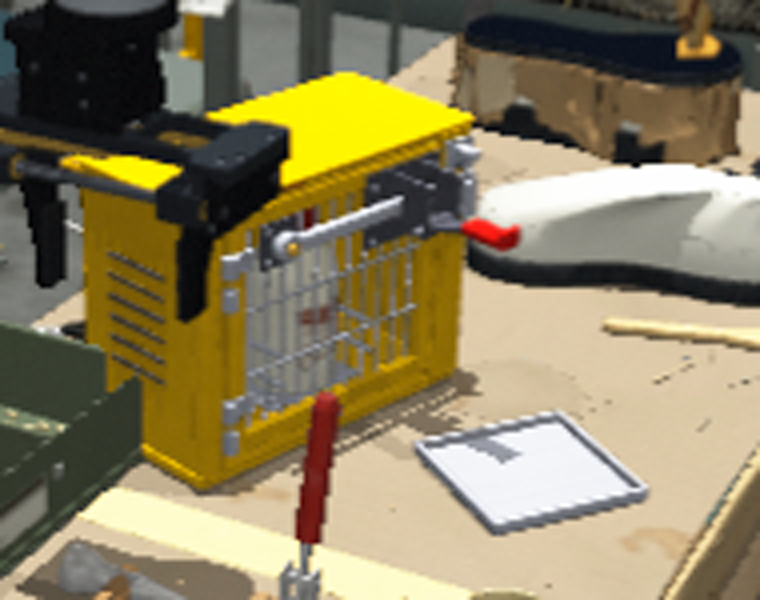

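```bash
python3 - <<'E'
from h import *
c=load("scene0");d=load("side0")
q=lambda p:(290+p[0]/3.5,140+p[1]/3.5)
w=lambda p:(200+p[0]/4,110+p[1]/4)
L=np.array([plane(c,q(p),.219) for p in[(205,8),(95,78),(388,265),(487,172)]])
print("BL FL FR BR\n",L.round(3)); print(np.linalg.norm(L-np.roll(L,-1,0),axis=1))
L2=np.array([plane(d,w(p),.219) for p in[(473,118),(348,72)]]);print("side FR BR",L2.round(3))
T=np.array([plane(c,q(p),.011) for p in[(37,457),(172,404),(253,523),(110,585)]]);print(T.round(3),T.mean(0))
T2=np.array([plane(d,w(p),.011) for p in[(560,411),(648,491),(492,530),(416,447)]]);print(T2.round(3),T2.mean(0),np.linalg.norm(T2-np.roll(T2,-1,0),axis=1))
print("pad",tri(c,(349.27,228.2),d,(321.6,167.5)))
for (n,cc,f,pts) in(("L",c,q,None),):pass
print("FL-base",plane(c,q((320,440)),0), plane(d,w((207,490)),0))
E
```

```text
BL FL FR BR
 [[ 0.776 -0.185  0.219]
 [ 0.652 -0.141  0.219]
 [ 0.565 -0.395  0.219]
 [ 0.69  -0.435  0.219]]
[0.1317567  0.26798591 0.13084763 0.26486174]
side FR BR [[ 0.563 -0.386  0.219]
 [ 0.686 -0.429  0.219]]
[[ 0.45  -0.198  0.011]
 [ 0.546 -0.272  0.011]
 [ 0.471 -0.367  0.011]
 [ 0.374 -0.293  0.011]] [ 0.4602446  -0.28277725  0.011     ]
[[ 0.47  -0.365  0.011]
 [ 0.374 -0.286  0.011]
 [ 0.45  -0.185  0.011]
 [ 0.542 -0.263  0.011]] [ 0.4589174  -0.27468386  0.011     ] [0.12476297 0.12634486 0.12051297 0.12497385]
pad (array([ 0.50968362, -0.29236048,  0.17721124]), np.float64(0.0018608823137031252))
FL-base [ 0.57594889 -0.38851295  0.        ] [ 0.65332644 -0.15256949  0.        ]
```

Request:
{"fn": "carry_out", "kwargs": {"steps": [[[0, 0, 5, 0, 0, 0.15], [0, -4, 6, 0, 0, 0.3], [-2, -8, 6, 0, 0, 0.45], [-4, -13, 6, 0, 0, 0.6], [-6, -17, 6, 0, 0, 0.75], [-8, -21, 6, 0, 0, 0.9], [-10, -25, 6, 0, 0, 1.05], [-11, -28, 6, 0, 0, 1.2], [-11.3, -29, 6, 0, 0, 1.244], [-11.3, -29, 6, 0, 0, 1.244]]]}}

```text
time_s: 1.4
tcp_pos: [0.5115, -0.2906, 0.2961]
ee_rot: [[-0.323, -0.001, 0.946], [-0.946, 0.0, -0.323], [-0.0, -1.0, -0.001]]
wrist_force: [-0.3, 1.8, -0.4]
gripper_width: 0.998
```

```bash
python3 - <<'E'
from h import *
from station import sense
s=sense();print({k:np.round(s[k],3) for k in("time_s","joints","tcp_pos","ee_rot","wrist_force","gripper_width")})
c=snap("wrist",1); print(c["rvec"],c["tvec"])
E
```

```text
{'time_s': np.float64(1.4), 'joints': array([-1.3846e+01,  1.6476e+01,  8.3900e-01, -1.3000e-02, -7.4408e+01,
        8.4998e+01]), 'tcp_pos': array([ 0.511, -0.291,  0.296]), 'ee_rot': array([[-0.323, -0.001,  0.946],
       [-0.946,  0.   , -0.323],
       [-0.   , -1.   , -0.001]]), 'wrist_force': array([-0.314,  1.753, -0.404]), 'gripper_width': np.float64(0.998)}
[-1.73654089  2.42563961  0.30072566] [-0.1097166   0.51632014  0.58782202]
```

View pics/wrist1.png

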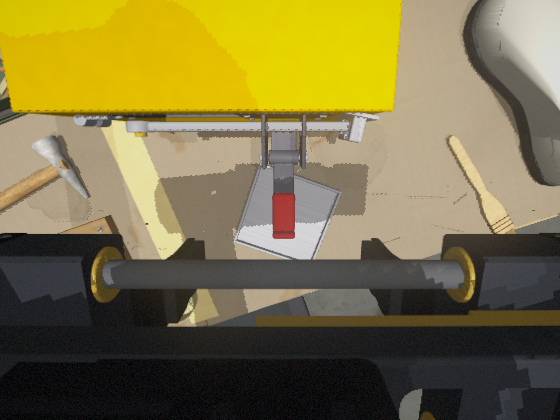

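```bash
python3 - <<'E'
from h import *
c=load("wrist1")
im=c["image"].astype(int);m=(im[...,0]>120)&(im[...,1]<70)&(im[...,2]<70)
k,l,st,ce=cv2.connectedComponentsWithStats(m.astype(np.uint8))
for i in range(1,k):
    if st[i,4]>50: print(st[i],ce[i])
for z in(.181,):
    for p in[(272.5,194),(294.5,194),(294.5,232),(272.5,232),(283.5,213)]: print(p,plane(c,p,z).round(4))
a,b=plane(c,(12,110),.219),plane(c,(393,110),.219);print("front edge",a.round(4),b.round(4),np.linalg.norm(a-b),np.degrees(np.arctan2(*(a-b)[1::-1])))
for p in[(80,120),(137,128),(364,125),(354,128)]: print(p,plane(c,p,.176).round(4))
T=np.array([plane(c,p,.011) for p in[(340,192),(310,261),(234,240)]]);print(T.round(4),(T[0]+T[2])/2)
save(c,"w1c",(220,90,190,190),3)
E
```

```text
[273 193  22  39 818] [283.46210269 211.77628362]
[273 233  22   5 106] [283.5 235. ]
(272.5, 194) [ 0.5301 -0.2873  0.181 ]
(294.5, 194) [ 0.524  -0.3052  0.181 ]
(294.5, 232) [ 0.4914 -0.2945  0.181 ]
(272.5, 232) [ 0.4977 -0.276   0.181 ]
(283.5, 213) [ 0.5111 -0.2908  0.181 ]
front edge [ 0.6514 -0.1384  0.219 ] [ 0.5655 -0.3893  0.219 ] 0.26523865596306884 71.09041564234317
(80, 120) [ 0.6403 -0.1555  0.176 ]
(137, 128) [ 0.6189 -0.1979  0.176 ]
(364, 125) [ 0.5599 -0.3783  0.176 ]
(354, 128) [ 0.5602 -0.3698  0.176 ]
[[ 0.4733 -0.3632  0.011 ]
 [ 0.3869 -0.2912  0.011 ]
 [ 0.4547 -0.1952  0.011 ]] [ 0.46401044 -0.27915435  0.011     ]
```

View pics/w1c.png

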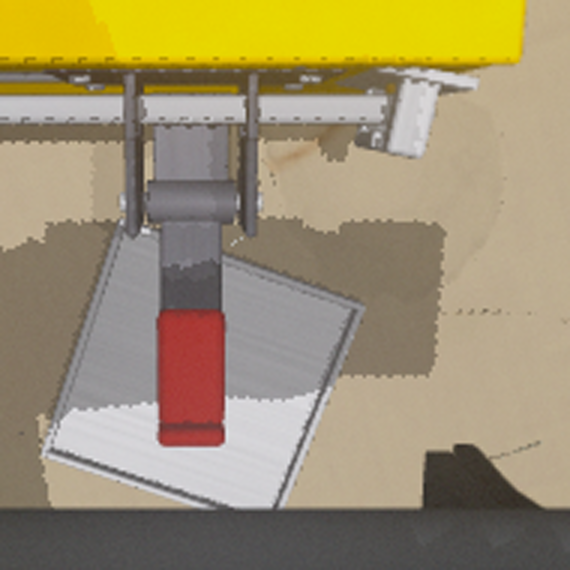

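Request:
{"fn": "carry_out", "kwargs": {"steps": [[[0, 0, -3, 0, 0, 0], [0, 0, -5, 0, 0, 0], [-0.1, 0, -7, 0, 0, 0], [-0.1, 0, -8.5, 0, 0, 0], [-0.1, 0, -9.2, 0, 0, 0], [-0.1, 0, -9.2, 0, 0, 0], [-0.1, 0, -9.2, 0, 0, 0], [-0.1, 0, -9.2, 0, 0, 0]]], "fingers": 255}}

```text
time_s: 2.45
tcp_pos: [0.5113, -0.2901, 0.2053]
ee_rot: [[-0.321, 0.001, 0.947], [-0.947, -0.0, -0.321], [0.0, -1.0, 0.001]]
wrist_force: [-0.3, 0.4, 0.1]
gripper_width: 0.171
```

```bash
python3 - <<'E'
from h import *
c=snap("side",2,(230,120,140,110),4);c=snap("wrist",2)
from station import sense
s=sense();print({k:np.round(s[k],4) for k in("time_s","tcp_pos","wrist_force","gripper_width")})
E
```

```text
{'time_s': np.float64(2.55), 'tcp_pos': array([ 0.5112, -0.2901,  0.2051]), 'wrist_force': array([ 0.0208, -0.1663, -0.7694]), 'gripper_width': np.float64(0.0822)}
```

View pics/side2.png

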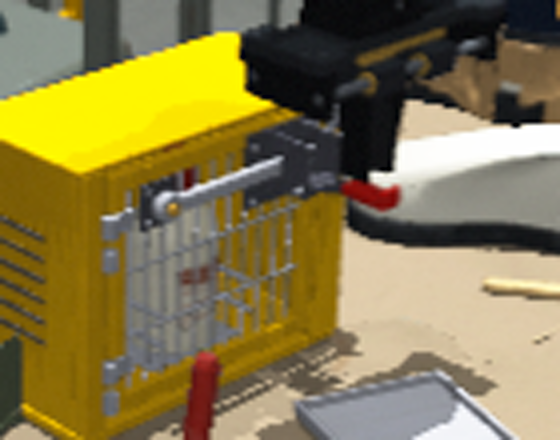

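View pics/wrist2.png

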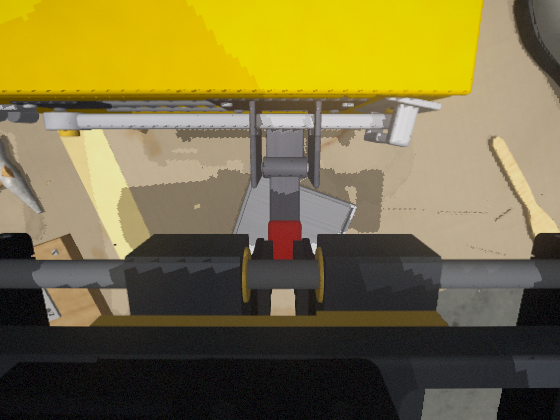

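Request:
{"fn": "carry_out", "kwargs": {"steps": [[[0, 0, -0.4, 0, 0, 0], [0, 0, -0.8, 0, 0, 0], [0, 0, -0.8, 0, 0, 0]]]}}

```text
time_s: 2.92
tcp_pos: [0.5107, -0.2899, 0.1959]
ee_rot: [[-0.321, -0.001, 0.947], [-0.947, 0.0, -0.321], [0.0, -1.0, -0.001]]
wrist_force: [0.1, -0.8, -0.3]
gripper_width: 0.01
```

Request:
{"fn": "carry_out", "kwargs": {"steps": [[[0, 0, -0.2, 0, 0, 0], [0, 0, -0.4, 0, 0, 0], [0, 0, -0.6, 0, 0, 0], [0, 0, -0.6, 0, 0, 0]]]}}

```text
time_s: 3.42
tcp_pos: [0.5107, -0.29, 0.1904]
ee_rot: [[-0.321, -0.001, 0.947], [-0.947, 0.0, -0.321], [0.0, -1.0, -0.001]]
wrist_force: [-1.1, 0.6, 0.7]
gripper_width: 0.001
```

Request:
{"fn": "carry_out", "kwargs": {"steps": [[[0, 0, -0.1, 0, 0, 0], [0, 0, -0.1, 0, 0, 0]]]}}

```text
time_s: 3.68
tcp_pos: [0.5109, -0.29, 0.1895]
ee_rot: [[-0.321, -0.0, 0.947], [-0.947, 0.0, -0.321], [0.0, -1.0, -0.0]]
wrist_force: [-1.2, 0.7, 1.6]
gripper_width: 0.004
```

Request:
{"fn": "carry_out", "kwargs": {"steps": [[[0, 0, -0.1, 0, 0, 0], [0, 0, -0.1, 0, 0, 0]]]}}

```text
time_s: 3.92
tcp_pos: [0.5109, -0.29, 0.1885]
ee_rot: [[-0.321, -0.0, 0.947], [-0.947, 0.0, -0.321], [0.0, -1.0, -0.0]]
wrist_force: [-1.2, 0.6, 1.8]
gripper_width: 0.004
```

Request:
{"fn": "carry_out", "kwargs": {"steps": [[[0, 0, -0.1, 0, 0, 0], [0, 0, -0.1, 0, 0, 0]]]}}

```text
time_s: 4.18
tcp_pos: [0.5109, -0.29, 0.1874]
ee_rot: [[-0.321, -0.0, 0.947], [-0.947, 0.0, -0.321], [0.0, -1.0, -0.0]]
wrist_force: [-1.3, -0.4, 1.9]
gripper_width: 0.009
```

Request:
{"fn": "carry_out", "kwargs": {"steps": [[[0, 0, -0.1, 0, 0, 0], [0, 0, -0.1, 0, 0, 0]]]}}

```text
time_s: 4.42
tcp_pos: [0.5109, -0.2899, 0.1864]
ee_rot: [[-0.321, -0.0, 0.947], [-0.947, 0.0, -0.321], [-0.0, -1.0, -0.0]]
wrist_force: [-1.4, 0.4, 1.6]
gripper_width: 0.003
```

```bash
python3 - <<'E'
from h import *
c=snap("side",3,(230,120,140,110),4)
E
```

```text
(no output)
```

View pics/side3.png

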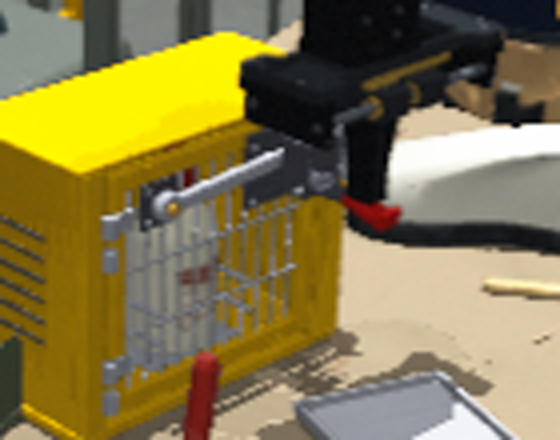

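Request:
{"fn": "carry_out", "kwargs": {"steps": [[[0, 0, -0.1, 0, 0, 0], [0, 0, -0.1, 0, 0, 0]]]}}

```text
time_s: 4.72
tcp_pos: [0.511, -0.2899, 0.1854]
ee_rot: [[-0.321, -0.0, 0.947], [-0.947, 0.0, -0.321], [-0.0, -1.0, -0.0]]
wrist_force: [-1.4, 0.9, 0.9]
gripper_width: 0.002
```

Request:
{"fn": "carry_out", "kwargs": {"steps": [[[0, 0, -0.1, 0, 0, 0], [0, 0, -0.1, 0, 0, 0]]]}}

```text
time_s: 4.97
tcp_pos: [0.5109, -0.29, 0.1844]
ee_rot: [[-0.321, -0.0, 0.947], [-0.947, 0.0, -0.321], [-0.0, -1.0, -0.0]]
wrist_force: [-1.7, 0.7, 1.7]
gripper_width: 0.01
```

Request:
{"fn": "carry_out", "kwargs": {"steps": [[[0, 0, -0.1, 0, 0, 0], [0, 0, -0.1, 0, 0, 0]]]}}

```text
time_s: 5.22
tcp_pos: [0.511, -0.29, 0.1836]
ee_rot: [[-0.321, -0.0, 0.947], [-0.947, -0.0, -0.321], [0.0, -1.0, -0.0]]
wrist_force: [-2.8, 1.5, 2.0]
gripper_width: 0.007
```

Request:
{"fn": "carry_out", "kwargs": {"steps": [[[0, 0, -0.1, 0, 0, 0], [0, 0, -0.1, 0, 0, 0]]]}}

```text
time_s: 5.48
tcp_pos: [0.511, -0.29, 0.183]
ee_rot: [[-0.321, 0.0, 0.947], [-0.947, -0.0, -0.321], [0.0, -1.0, 0.0]]
wrist_force: [-3.0, 1.8, 5.0]
gripper_width: 0.009
```

```bash
python3 - <<'E'
import numpy as np
H=np.array([.6485,-.1636]);p=np.array([.511,-.29]);v=p-H
for t in np.r_[np.arange(0,.3,.02),np.arange(.3,1.71,.05)]:
    c,s=np.cos(t),np.sin(t);q=np.array([c*v[0]+s*v[1],-s*v[0]+c*v[1]])-v
    print(round(t,2),(q*100).round(2))
E
```

```text
0.0 [0. 0.]
0.02 [-0.25  0.28]
0.04 [-0.49  0.56]
0.06 [-0.73  0.85]
0.08 [-0.97  1.14]
0.1 [-1.19  1.44]
0.12 [-1.41  1.74]
0.14 [-1.63  2.04]
0.16 [-1.84  2.35]
0.18 [-2.04  2.67]
0.2 [-2.24  2.98]
0.22 [-2.43  3.31]
0.24 [-2.61  3.63]
0.26 [-2.79  3.96]
0.28 [-2.96  4.29]
0.3 [-3.12  4.63]
0.35 [-3.5   5.48]
0.4 [-3.84  6.35]
0.45 [-4.13  7.24]
0.5 [-4.38  8.14]
0.55 [-4.58  9.05]
0.6 [-4.74  9.97]
0.65 [-4.85 10.9 ]
0.7 [-4.91 11.83]
0.75 [-4.93 12.76]
0.8 [-4.9 13.7]
0.85 [-4.82 14.63]
0.9 [-4.7  15.55]
0.95 [-4.53 16.47]
1.0 [-4.32 17.38]
1.05 [-4.06 18.28]
1.1 [-3.75 19.16]
1.15 [-3.4  20.03]
1.2 [-3.01 20.88]
1.25 [-2.58 21.7 ]
1.3 [-2.11 22.51]
1.35 [-1.59 23.29]
1.4 [-1.04 24.04]
1.45 [-0.45 24.77]
1.5 [ 0.17 25.46]
1.55 [ 0.83 26.12]
1.6 [ 1.52 26.75]
1.65 [ 2.24 27.35]
1.7 [ 2.99 27.9 ]
```

Request:
{"fn": "carry_out", "kwargs": {"steps": [[[0, 0, 0.04, 0, 0, 0], [-0.25, 0.28, 0.04, 0, 0, -0.02], [-0.49, 0.56, 0.04, 0, 0, -0.04], [-0.73, 0.85, 0.04, 0, 0, -0.06], [-0.97, 1.14, 0.04, 0, 0, -0.08], [-1.19, 1.44, 0.04, 0, 0, -0.1], [-1.41, 1.74, 0.04, 0, 0, -0.12], [-1.63, 2.04, 0.04, 0, 0, -0.14], [-1.84, 2.35, 0.04, 0, 0, -0.16], [-1.84, 2.35, 0.04, 0, 0, -0.16]]]}}

```text
time_s: 6.72
tcp_pos: [0.4924, -0.2662, 0.183]
ee_rot: [[-0.468, -0.0, 0.884], [-0.884, 0.0, -0.468], [-0.0, -1.0, -0.0]]
wrist_force: [0.4, -0.4, 0.7]
gripper_width: 0.007
```

```bash
python3 - <<'E'
from h import *
c=snap("side",4,(230,120,140,110),4);c=snap("wrist",4)
E
```

```text
(no output)
```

View pics/side4.png

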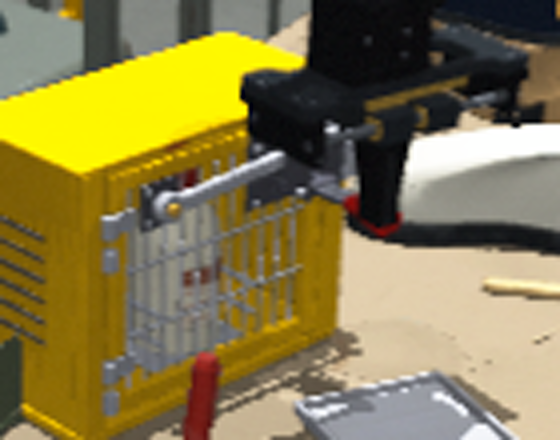

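View pics/wrist4.png

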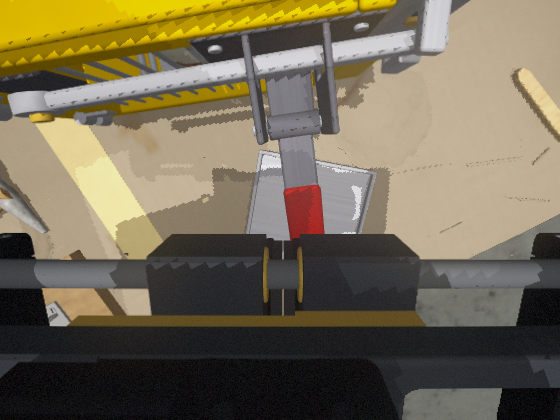

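```bash
python3 - <<'E'
from h import *
c=load("wrist4");c1=load("wrist1")
def ang(c,a,b,z): 
    A,B=plane(c,a,z),plane(c,b,z+.01);return A.round(4),B.round(4),np.degrees(np.arctan2(*(A-B)[1::-1]))
print(ang(c1,(137,128),(330,127),.176)); print(ang(c,(50,101),(412,42),.176))
m=(c["image"][...,0]>120)&(c["image"][...,1]<70)&(c["image"][...,2]<70)
print(plane(c,(303,187),.175),plane(c,(287,190),.175),plane(c,(320,186),.175))
save(c,"w4c",(220,0,250,250),3)
save(c,"w4c",(220,0,250,190),3.2)
E
```

```text
(array([ 0.6189, -0.1979,  0.176 ]), array([ 0.5677, -0.3495,  0.186 ]), np.float64(71.35122864401869))
(array([ 0.6169, -0.2063,  0.176 ]), array([ 0.5595, -0.3634,  0.186 ]), np.float64(69.92524712342797))
[ 0.52354061 -0.29390707  0.175     ] [ 0.52596912 -0.28600035  0.175     ] [ 0.51996754 -0.30177563  0.175     ]
```

View pics/w4c.png

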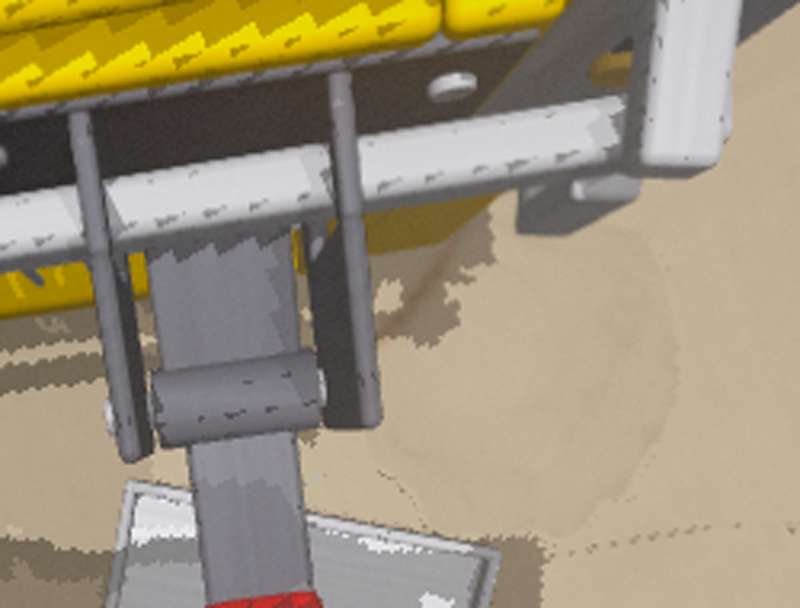

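```bash
python3 - <<'E'
from h import *
c=snap("scene",4,(310,170,110,90),6)
c=load("side4");save(c,"side4b",(290,130,60,60),10)
from station import sense
s=sense();print({k:np.round(s[k],4) for k in("time_s","tcp_pos","wrist_force","gripper_width")})
E
```

```text
{'time_s': np.float64(6.875), 'tcp_pos': array([ 0.4926, -0.2664,  0.1829]), 'wrist_force': array([0.3019, 0.624 , 0.2031]), 'gripper_width': np.float64(0.0051)}
```

View pics/scene4.png

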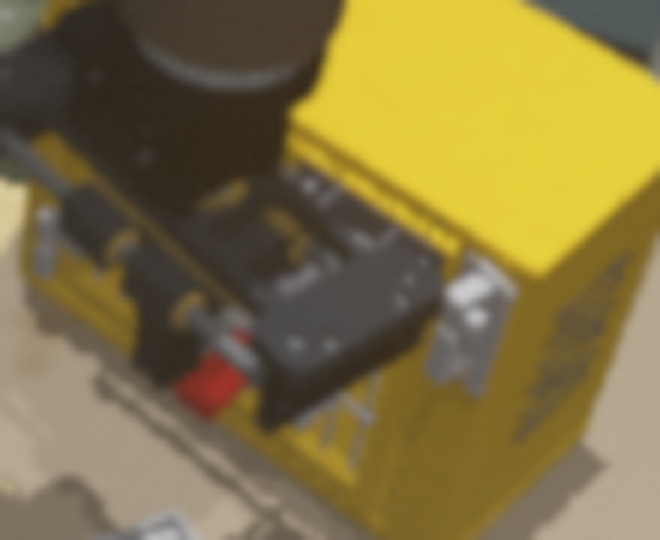

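View pics/side4b.png

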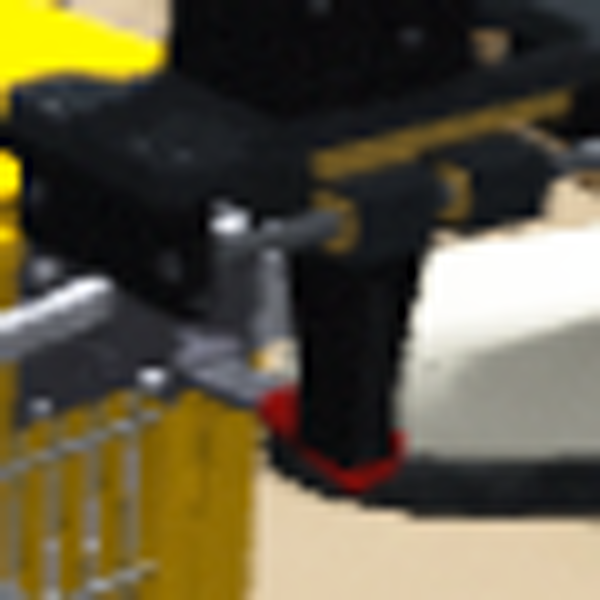

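Request:
{"fn": "carry_out", "kwargs": {"steps": [[[0, 0, 1, 0, 0, 0], [0, 0, 3, 0, 0, 0], [0.9, -1.2, 6, 0, 0, 0.08], [1.9, -2.4, 9, 0, 0, 0.16], [1.9, -2.4, 10, 0, 0, 0.16], [1.9, -2.4, 10, 0, 0, 0.16]]], "fingers": 0}}

```text
time_s: 7.62
tcp_pos: [0.5113, -0.2902, 0.2831]
ee_rot: [[-0.322, 0.001, 0.947], [-0.947, 0.0, -0.322], [-0.001, -1.0, 0.0]]
wrist_force: [-0.6, -0.5, -0.2]
gripper_width: 0.604
```

```bash
python3 - <<'E'
from h import *
c=snap("wrist",5,(20,80,400,180),2)
im=c["image"].astype(int);m=(im[...,0]>110)&(im[...,1]<70)&(im[...,2]<70)
k,l,st,ce=cv2.connectedComponentsWithStats(m.astype(np.uint8))
for i in range(1,k):
    if st[i,4]>50: print(st[i],ce[i],plane(c,ce[i],.181).round(4))
E
```

```text
[271 199  23  44 936] [281.55876068 220.37393162] [ 0.5086 -0.2878  0.181 ]
```

View pics/wrist5.png

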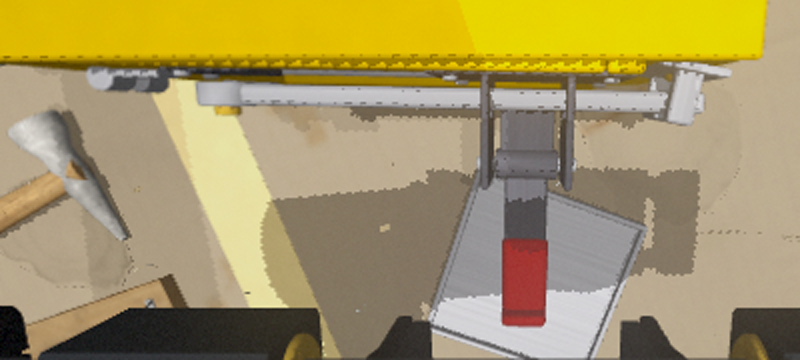

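Request:
{"fn": "carry_out", "kwargs": {"steps": [[[-0.1, 0.2, -4, 0, 0, -0.02], [-0.1, 0.2, -8, 0, 0, -0.02], [-0.1, 0.2, -10, 0, 0, -0.02], [-0.1, 0.2, -10.6, 0, 0, -0.02], [-0.1, 0.2, -10.6, 0, 0, -0.02]]]}}

```text
time_s: 8.3
tcp_pos: [0.5103, -0.2883, 0.1766]
ee_rot: [[-0.34, -0.001, 0.94], [-0.94, 0.0, -0.34], [0.0, -1.0, -0.001]]
wrist_force: [-0.4, -0.0, 0.2]
gripper_width: 0.997
```

Request:
{"fn": "carry_out", "kwargs": {"steps": [[[0, 0, 0, 0, 0, 0], [0, 0, 0, 0, 0, 0], [0, 0, 0, 0, 0, 0], [0, 0, 0, 0, 0, 0], [0, 0, 0, 0, 0, 0], [0, 0, 0, 0, 0, 0], [0, 0, 0, 0, 0, 0], [0, 0, 0, 0, 0, 0]]], "fingers": 255}}

```text
time_s: 9.3
tcp_pos: [0.5101, -0.2888, 0.1769]
ee_rot: [[-0.34, -0.001, 0.94], [-0.94, -0.0, -0.34], [0.001, -1.0, -0.001]]
wrist_force: [-0.5, -1.5, -0.4]
gripper_width: 0.226
```

```bash
python3 - <<'E'
from h import *
c=snap("side",6,(230,120,140,110),4);
E
```

```text
(no output)
```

View pics/side6.png

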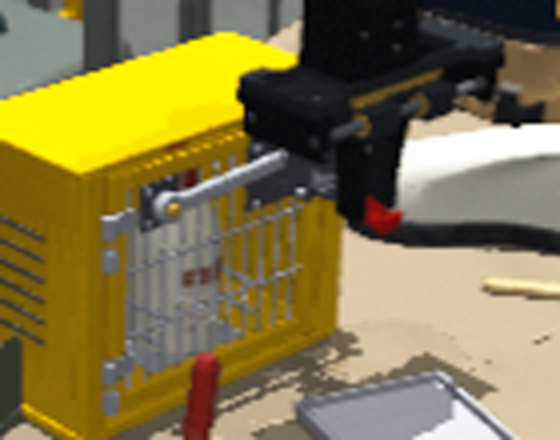

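Request:
{"fn": "carry_out", "kwargs": {"steps": [[[0, 0, -0.1, -0.01, -0.02, 0], [0, 0, -0.1, -0.01, -0.02, 0]]]}}

```text
time_s: 9.6
tcp_pos: [0.5098, -0.2885, 0.1759]
ee_rot: [[-0.34, 0.019, 0.94], [-0.94, -0.01, -0.34], [0.003, -1.0, 0.022]]
wrist_force: [-2.7, -1.9, 0.8]
gripper_width: 0.221
```

Request:
{"fn": "carry_out", "kwargs": {"steps": [[[0, 0, -0.1, -0.01, -0.02, 0], [0, 0, -0.1, -0.01, -0.02, 0]]]}}

```text
time_s: 9.85
tcp_pos: [0.5097, -0.2885, 0.1749]
ee_rot: [[-0.34, 0.039, 0.94], [-0.94, -0.02, -0.34], [0.006, -0.999, 0.044]]
wrist_force: [-4.0, -3.2, 0.8]
gripper_width: 0.224
```

Request:
{"fn": "carry_out", "kwargs": {"steps": [[[-0.1, 0, -0.1, 0, 0, 0], [-0.1, 0, -0.1, 0, 0, 0]]]}}

```text
time_s: 10.1
tcp_pos: [0.5099, -0.2886, 0.1744]
ee_rot: [[-0.34, 0.041, 0.94], [-0.94, -0.02, -0.339], [0.005, -0.999, 0.045]]
wrist_force: [-2.9, -2.9, 2.2]
gripper_width: 0.221
```

Request:
{"fn": "carry_out", "kwargs": {"steps": [[[0, 0, -0.1, 0, 0, 0], [0, 0, -0.1, 0, 0, 0]]]}}

```text
time_s: 10.35
tcp_pos: [0.5101, -0.2888, 0.1738]
ee_rot: [[-0.34, 0.041, 0.94], [-0.941, -0.021, -0.339], [0.006, -0.999, 0.046]]
wrist_force: [-3.0, -2.6, 4.8]
gripper_width: 0.228
```

```bash
python3 - <<'E'
from h import *
c=snap("side",7,(230,120,140,110),4);
E
```

```text
(no output)
```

View pics/side7.png

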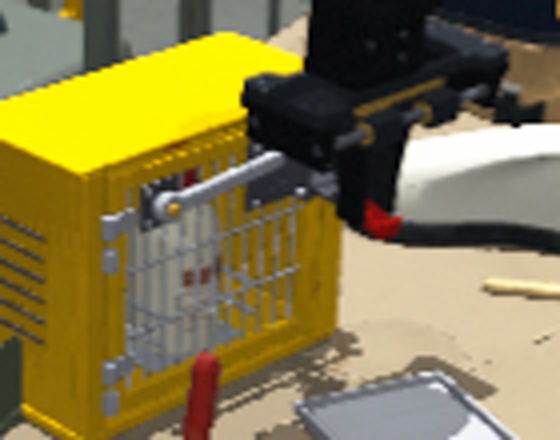

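```bash
python3 - <<'E'
import numpy as np
H=np.array([.6485,-.1636]);p=np.array([.5100,-.2887]);v=p-H
for t in np.r_[np.arange(0,.3,.03),np.arange(.3,1.71,.07)]:
    c,s=np.cos(t),np.sin(t);q=np.array([c*v[0]+s*v[1],-s*v[0]+c*v[1]])-v
    print(round(t,2),(q*100).round(2))
E
```

```text
0.0 [0. 0.]
0.03 [-0.37  0.42]
0.06 [-0.73  0.85]
0.09 [-1.07  1.3 ]
0.12 [-1.4   1.75]
0.15 [-1.71  2.21]
0.18 [-2.02  2.68]
0.21 [-2.3   3.16]
0.24 [-2.58  3.65]
0.27 [-2.84  4.15]
0.3 [-3.08  4.65]
0.37 [-3.59  5.85]
0.44 [-4.01  7.09]
0.51 [-4.34  8.35]
0.58 [-4.59  9.64]
0.65 [-4.75 10.93]
0.72 [-4.81 12.24]
0.79 [-4.78 13.54]
0.86 [-4.67 14.84]
0.93 [-4.46 16.13]
1.0 [-4.16 17.41]
1.07 [-3.77 18.65]
1.14 [-3.3  19.87]
1.21 [-2.74 21.05]
1.28 [-2.11 22.19]
1.35 [-1.39 23.28]
1.42 [-0.6  24.32]
1.49 [ 0.26 25.31]
1.56 [ 1.19 26.22]
1.63 [ 2.18 27.08]
1.7 [ 3.23 27.86]
```

Request:
{"fn": "carry_out", "kwargs": {"steps": [[[-0.19, 0.2, 0, 0, 0, -0.015], [-0.37, 0.42, 0, 0, 0, -0.03], [-0.55, 0.63, 0, 0, 0, -0.045], [-0.72, 0.85, 0, 0, 0, -0.06], [-0.72, 0.85, 0, 0, 0, -0.06]]]}}

```text
time_s: 11.02
tcp_pos: [0.5025, -0.28, 0.1737]
ee_rot: [[-0.396, 0.04, 0.917], [-0.918, -0.023, -0.395], [0.005, -0.999, 0.046]]
wrist_force: [-3.8, -2.9, 5.4]
gripper_width: 0.225
```

```bash
python3 - <<'E'
from h import *
c=snap("wrist",8,(220,0,250,190),3.2);save(load("wrist8"),"w8f")
E
```

```text
(no output)
```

View pics/w8f.png

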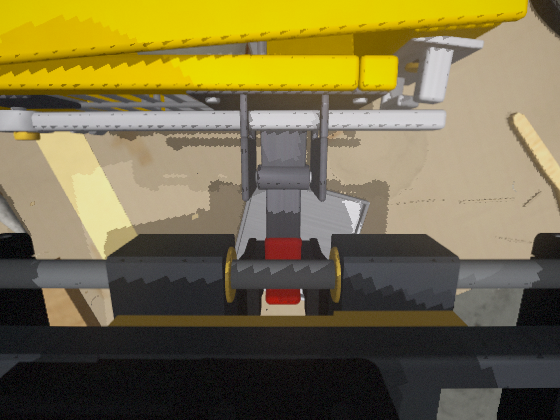

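Request:
{"fn": "carry_out", "kwargs": {"steps": [[[-0.68, 0.9, 0.1, 0, 0, -0.06], [-1.3, 1.83, 0.2, 0, 0, -0.12], [-1.86, 2.8, 0.3, 0, 0, -0.18], [-2.36, 3.8, 0.3, 0, 0, -0.24], [-2.87, 5.0, 0.3, 0, 0, -0.31], [-3.29, 6.24, 0.3, 0, 0, -0.38], [-3.62, 7.5, 0.3, 0, 0, -0.45], [-3.87, 8.79, 0.3, 0, 0, -0.52], [-4.03, 10.08, 0.3, 0, 0, -0.59], [-4.09, 11.39, 0.3, 0, 0, -0.66], [-4.06, 12.69, 0.3, 0, 0, -0.73], [-4.06, 12.69, 0.3, 0, 0, -0.73]]]}}

```text
time_s: 12.58
tcp_pos: [0.4617, -0.1517, 0.1752]
ee_rot: [[-0.907, 0.013, 0.421], [-0.422, -0.041, -0.906], [0.005, -0.999, 0.043]]
wrist_force: [-0.5, -1.2, -0.6]
gripper_width: 0.219
```

```bash
python3 - <<'E'
from h import *
c=snap("scene",9);snap("wrist",9)
c=load("scene0");print("tin",plane(c,(251,267),.02))
E
```

```text
tin [ 0.39202802 -0.07763747  0.02      ]
```

View pics/scene9.png

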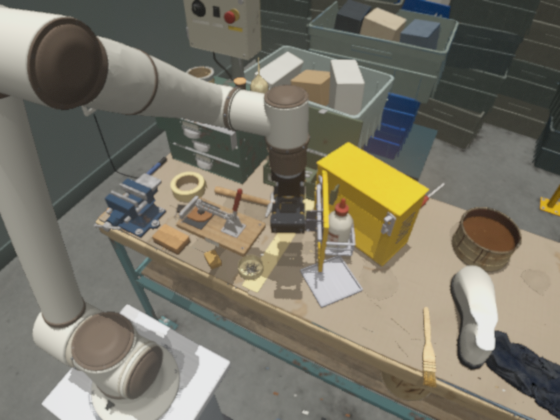

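View pics/wrist9.png

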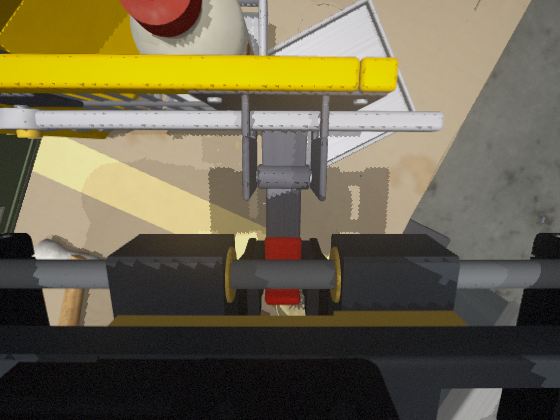

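```bash
python3 - <<'E'
from h import *
a,b=load("scene0"),load("side0")
print("handle top",tri(a,(239,190),b,(280.5,209)))
save(a,"hs",(160,170,130,90),5);save(b,"hd",(210,195,140,140),4)
p=np.array([.4617,-.1517]);H=np.array([.6485,-.1636]);v=p-H
for t in np.arange(.07,.85,.07):
    c,s=np.cos(t),np.sin(t);q=np.array([c*v[0]+s*v[1],-s*v[0]+c*v[1]])-v
    print(round(t,2),(q*100).round(2))
E
```

```text
handle top (array([0.48615023, 0.00374106, 0.19275226]), np.float64(0.0027581220972837375))
0.07 [0.13 1.3 ]
0.14 [0.35 2.6 ]
0.21 [0.66 3.87]
0.28 [1.06 5.12]
0.35 [1.54 6.33]
0.42 [2.11 7.51]
0.49 [2.76 8.65]
0.56 [3.49 9.74]
0.63 [ 4.29 10.78]
0.7 [ 5.16 11.75]
0.77 [ 6.1  12.67]
0.84 [ 7.1  13.51]
```

View pics/hs.png

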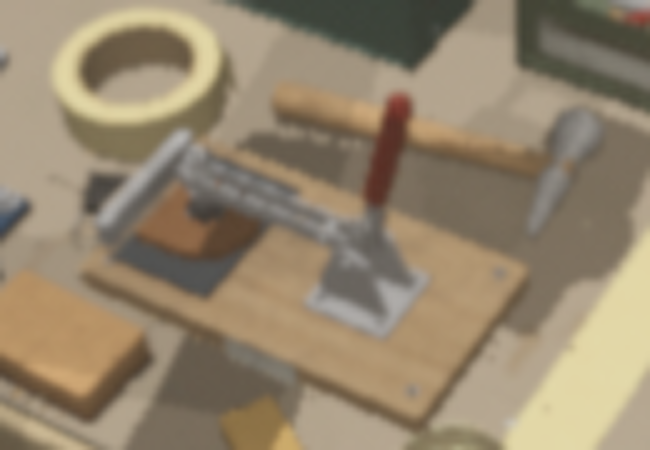

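View pics/hd.png

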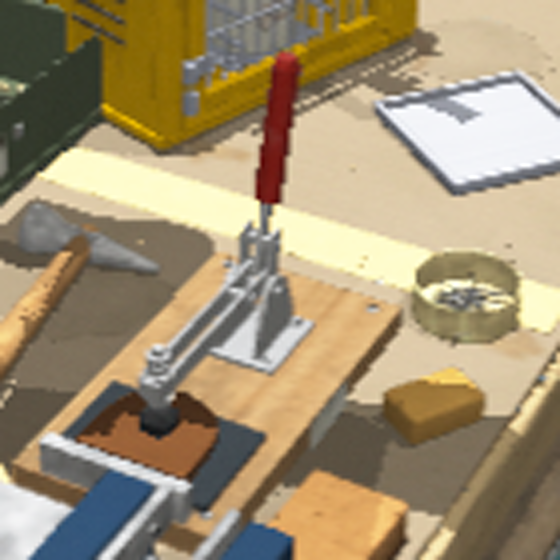

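Request:
{"fn": "carry_out", "kwargs": {"steps": [[[0.13, 1.3, 0, 0, 0, -0.07], [0.35, 2.6, 0, 0, 0, -0.14], [0.66, 3.87, 0, 0, 0, -0.21], [1.06, 5.12, 0, 0, 0, -0.28], [1.54, 6.33, 0, 0, 0, -0.35], [2.11, 7.51, 0, 0, 0, -0.42], [2.76, 8.65, 0, 0, 0, -0.49], [3.49, 9.74, 0, 0, 0, -0.56], [4.05, 10.48, 0, 0, 0, -0.61], [4.66, 11.2, 0, 0, 0, -0.66], [4.66, 11.2, 0, 0, 0, -0.66], [4.66, 11.2, 0, 0, 0, -0.66], [4.66, 11.2, 0, 0, 0, -0.66]]]}}

```text
time_s: 14.3
tcp_pos: [0.5073, -0.0411, 0.1753]
ee_rot: [[-0.974, -0.017, -0.224], [0.224, -0.041, -0.974], [0.007, -0.999, 0.044]]
wrist_force: [-4.0, 3.3, -1.4]
gripper_width: 0.228
```

```bash
python3 - <<'E'
from h import *
c=snap("scene",10,(240,80,180,220),2.7);snap("wrist",10);c=snap("side",10,(180,60,220,200),3)
E
```

```text
(no output)
```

View pics/scene10.png

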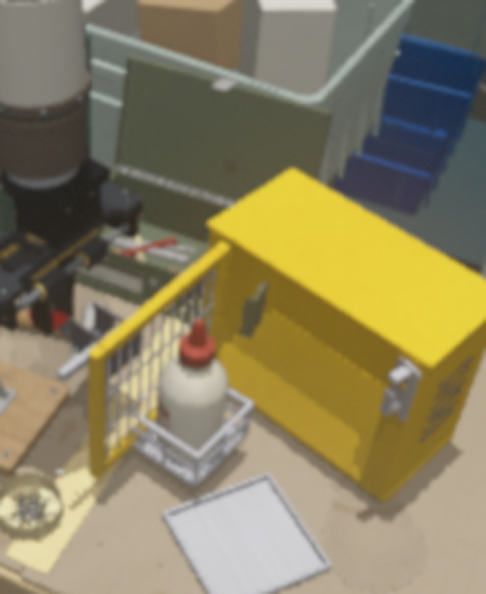

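View pics/wrist10.png

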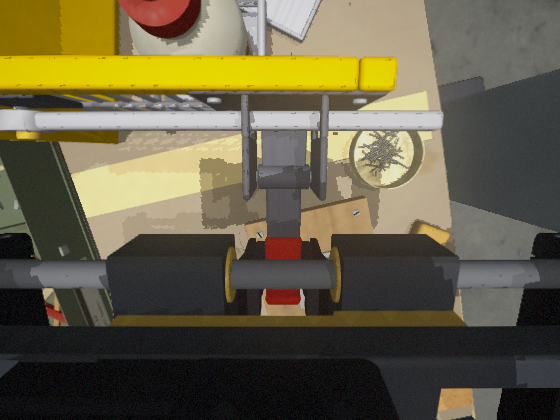

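View pics/side10.png

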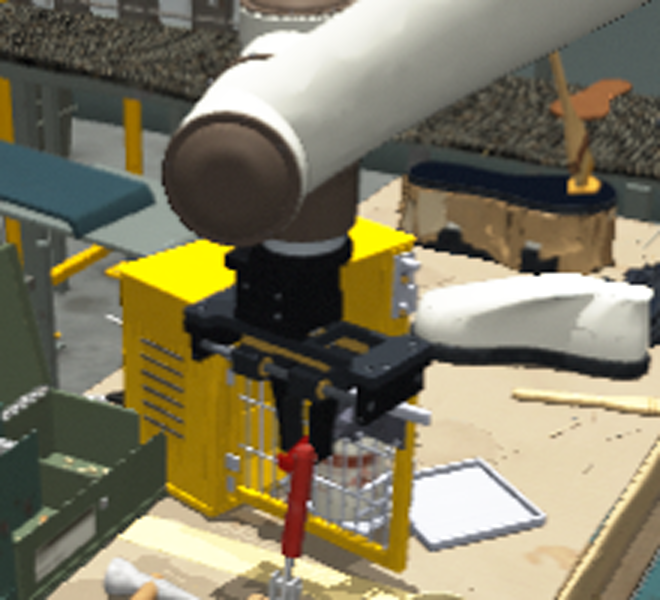

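Request:
{"fn": "carry_out", "kwargs": {"steps": [[[0, 0, 0, 0, 0, 0], [0, 0, 0, 0, 0, 0], [0, 0, 0, 0, 0, 0], [0, 0, 0, 0, 0, 0]]], "fingers": 138}}

```text
time_s: 14.95
tcp_pos: [0.5087, -0.0412, 0.1762]
ee_rot: [[-0.975, -0.014, -0.224], [0.224, -0.042, -0.974], [0.004, -0.999, 0.044]]
wrist_force: [-0.7, 0.2, 0.2]
gripper_width: 0.45
```

Request:
{"fn": "carry_out", "kwargs": {"steps": [[[0, 0, 1, 0, 0, 0], [0, 0, 3, 0, 0, 0], [0, 0, 6, 0, 0, 0], [0, 0, 10, 0, 0, 0], [0, 0, 14, 0.04, 0.02, 0], [0, 0, 14, 0.04, 0.02, 0]]]}}

```text
time_s: 15.7
tcp_pos: [0.5105, -0.0413, 0.3206]
ee_rot: [[-0.974, -0.026, -0.224], [0.224, -0.001, -0.975], [0.025, -1.0, 0.007]]
wrist_force: [-0.7, 0.0, -0.5]
gripper_width: 0.455
```

```bash
python3 - <<'E'
from h import *
c=snap("scene",11,(240,80,180,220),2.7);snap("wrist",11);c=snap("side",11,(180,60,220,200),3)
E
```

```text
(no output)
```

View pics/wrist11.png

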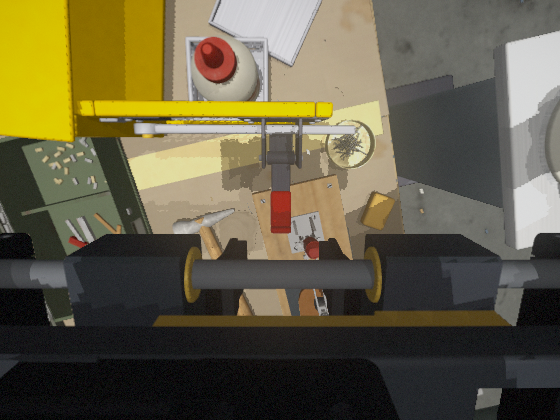

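View pics/scene11.png

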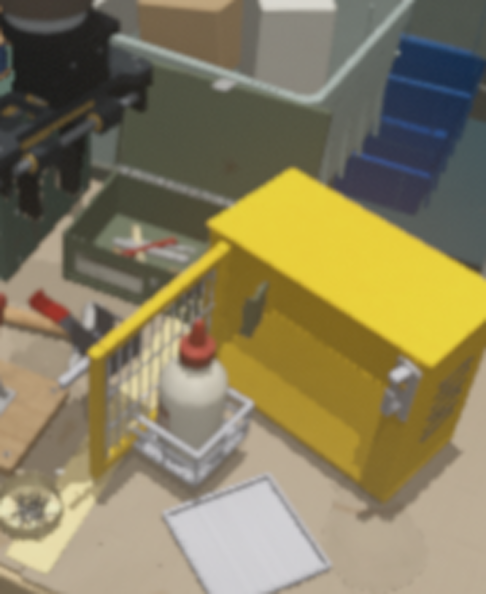

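```bash
python3 - <<'E'
from h import *
a,b=load("scene11"),load("wrist11")
for n,c,box in(("scene",a,(290,190,340,230)),("wrist",b,(180,25,250,95))):
    x0,y0,x1,y1=box
    im=c["image"].astype(int);m=((im[...,0]>90)&(im[...,1]<90)&(im[...,2]<90)&(im[...,0]>1.7*im[...,1])).astype(np.uint8)
    z=np.zeros_like(m);z[y0:y1,x0:x1]=m[y0:y1,x0:x1];m=z
    k,l,st,ce=cv2.connectedComponentsWithStats(m);print(n,[(st[i],ce[i].round(1)) for i in range(1,k) if st[i,4]>10])
save(b,"w11c",(175,20,110,100),6);save(a,"s11c",(285,180,60,75),8)
E
```

```text
scene [(array([307, 199,  12,  16, 105], dtype=int32), array([312.9, 207.3]))]
wrist [(array([ 195,   37,   40,   44, 1226], dtype=int32), array([214.2,  58.1]))]
```

View pics/w11c.png

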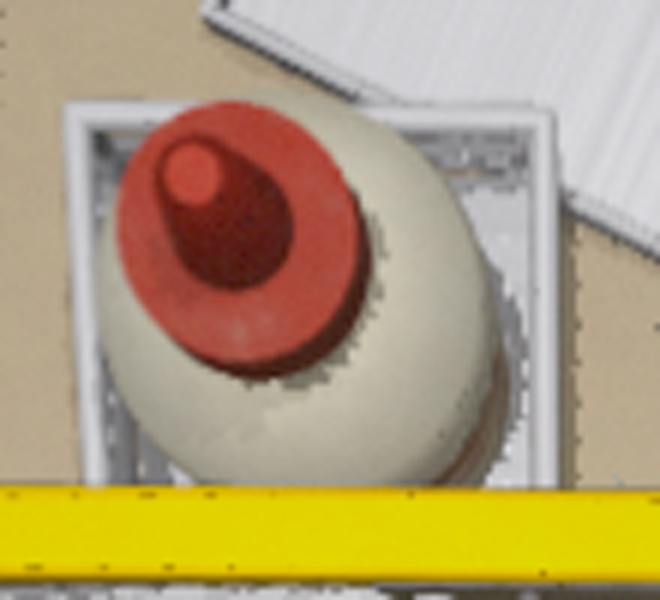

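View pics/s11c.png

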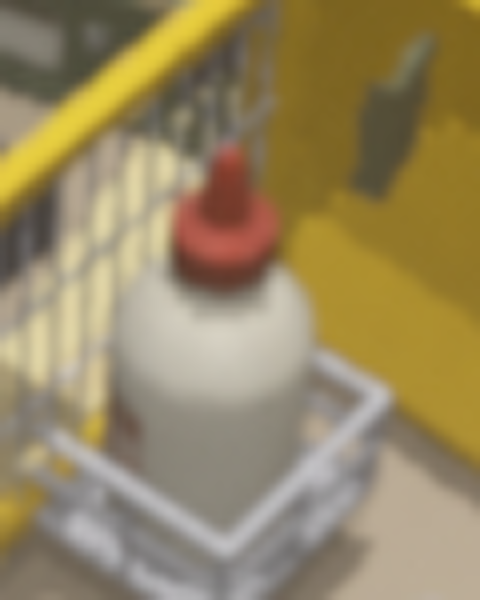

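```bash
python3 - <<'E'
from h import *
a,b=load("scene11"),load("wrist11")
N=tri(a,(313.9,198.7),b,(207,48.7));C=tri(a,(313.4,208),b,(215,58.5));print(N,C)
for z0 in(.025,.03,.035,.04): print(z0,plane(b,(207,48.7),z0+.17).round(4),plane(b,(214.8,58.7),z0+.146).round(4))
p1=plane(b,(195,58.7),.176);p2=plane(b,(236,58.7),.176);print(np.linalg.norm(p1-p2))
# gate
g1,g2=plane(b,(80,109),.207),plane(b,(331,111),.207);print(g1,g2,np.degrees(np.arctan2(*(g1-g2)[1::-1])))
T=[plane(b,p,.011) for p in[(209,22),(292,64),(322,0)]];print(T)
E
```

```text
(array([ 0.53497148, -0.18314006,  0.20242771]), np.float64(0.00376104558973636)) (array([ 0.53483044, -0.18391745,  0.16934603]), np.float64(0.004466226906711273))
0.025 [ 0.5348 -0.1837  0.195 ] [ 0.5335 -0.1815  0.171 ]
0.03 [ 0.5341 -0.1823  0.2   ] [ 0.5329 -0.1802  0.176 ]
0.035 [ 0.5335 -0.1808  0.205 ] [ 0.5323 -0.1789  0.181 ]
0.04 [ 0.5328 -0.1794  0.21  ] [ 0.5318 -0.1776  0.186 ]
0.035059063479680005
[ 0.64238511 -0.1602983   0.207     ] [ 0.44919935 -0.11466184  0.207     ] -13.29137152066733
[array([ 0.54738955, -0.26762168,  0.011     ]), array([ 0.45186782, -0.19384451,  0.011     ]), array([ 0.39669226, -0.26116216,  0.011     ])]
```

Request:
{"fn": "carry_out", "kwargs": {"steps": [[[0.6, -4, 0, 0, -0.026, 0], [1.2, -9, 0, 0, -0.026, 0], [2.35, -14.1, 0, 0, -0.026, 0], [2.35, -14.1, -4, 0, -0.026, 0], [2.35, -14.1, -7, 0, -0.026, 0], [2.35, -14.1, -7, 0, -0.026, 0], [2.35, -14.1, -7, 0, -0.026, 0]]], "fingers": 50}}

```text
time_s: 16.73
tcp_pos: [0.5324, -0.1821, 0.2468]
ee_rot: [[-0.975, -0.008, -0.223], [0.223, -0.003, -0.975], [0.007, -1.0, 0.005]]
wrist_force: [0.4, -0.1, 0.7]
gripper_width: 0.804
```

```bash
python3 - <<'E'
from h import *
c=snap("scene",12,(270,130,120,130),4.5);snap("wrist",12);c=snap("side",12,(220,80,160,150),4)
E
```

```text
(no output)
```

View pics/scene12.png

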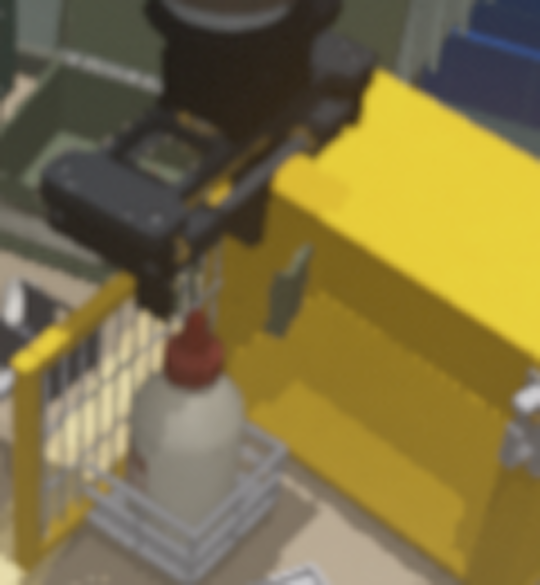

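View pics/side12.png

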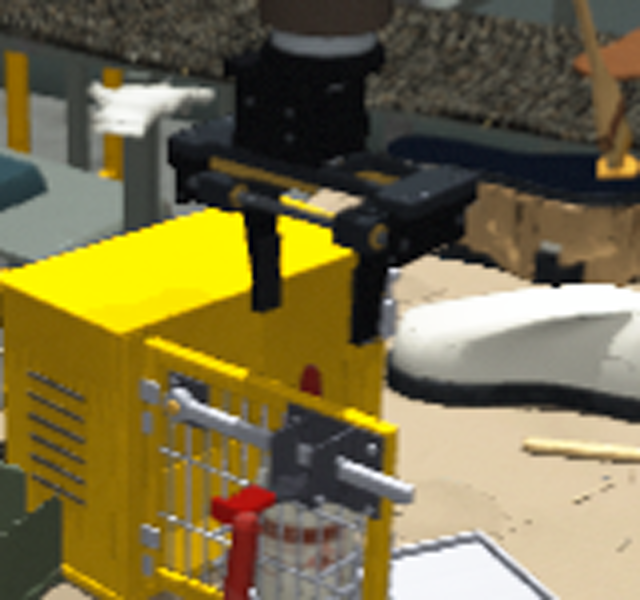

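View pics/wrist12.png

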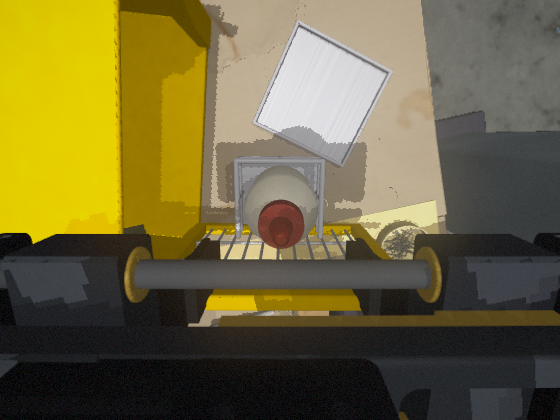

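```bash
python3 - <<'E'
from h import *
b=load("wrist12")
im=b["image"].astype(int);m=((im[...,0]>80)&(im[...,1]<80)&(im[...,0]>1.7*im[...,1])).astype(np.uint8)
k,l,st,ce=cv2.connectedComponentsWithStats(m)
for i in range(1,k):
    if st[i,4]>300: print(st[i],ce[i])
print("cap",[plane(b,(281.5,224),z).round(4) for z in(.170,.176)])
T=np.array([plane(b,p,.011) for p in[(299,22),(391.5,72),(343,165),(253.5,122)]]);print(T.round(4),T.mean(0))
E
```

```text
[ 258  201   46   47 1616] [280.41398515 224.75123762]
cap [array([ 0.5331, -0.1825,  0.17  ]), array([ 0.5327, -0.1842,  0.176 ])]
[[ 0.4716 -0.3619  0.011 ]
 [ 0.3781 -0.2877  0.011 ]
 [ 0.4519 -0.1949  0.011 ]
 [ 0.5471 -0.2689  0.011 ]] [ 0.46221352 -0.27834092  0.011     ]
```

Request:
{"fn": "carry_out", "kwargs": {"steps": [[[0, -0.1, -3, 0, 0, 0], [0, -0.1, -5, 0, 0, 0], [0, -0.1, -6.7, 0, 0, 0], [0, -0.1, -7.6, 0, 0, 0], [0, -0.1, -7.6, 0, 0, 0]]]}}

```text
time_s: 17.5
tcp_pos: [0.532, -0.183, 0.1701]
ee_rot: [[-0.975, -0.009, -0.223], [0.223, -0.002, -0.975], [0.008, -1.0, 0.004]]
wrist_force: [-0.6, -0.4, 0.3]
gripper_width: 0.808
```

```bash
python3 - <<'E'
from h import *
c=snap("scene",13,(270,130,120,130),4.5)
E
```

```text
(no output)
```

View pics/scene13.png

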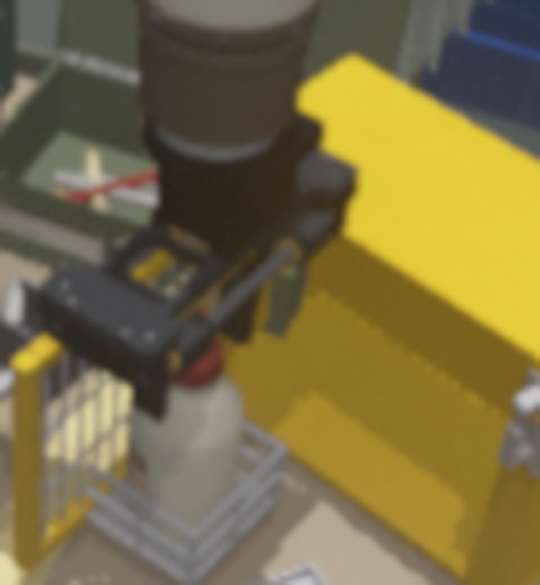

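Request:
{"fn": "carry_out", "kwargs": {"steps": [[[0, 0, 0, 0, 0, 0], [0, 0, 0, 0, 0, 0], [0, 0, 0, 0, 0, 0], [0, 0, 0, 0, 0, 0], [0, 0, 0, 0, 0, 0], [0, 0, 0, 0, 0, 0], [0, 0, 0, 0, 0, 0]]], "fingers": 255}}

```text
time_s: 18.42
tcp_pos: [0.5322, -0.1831, 0.1701]
ee_rot: [[-0.975, -0.008, -0.223], [0.223, -0.002, -0.975], [0.008, -1.0, 0.004]]
wrist_force: [1.0, 0.0, 0.5]
gripper_width: 0.385
```

Request:
{"fn": "carry_out", "kwargs": {"steps": [[[0, 0, 0.3, 0, 0, 0], [0, 0, 1, 0, 0, 0], [0, 0, 2, 0, 0, 0], [0, 0, 3, 0, 0, 0], [0, 0, 4, 0, 0, 0], [0, 0, 5.5, 0, 0, 0], [0, 0, 7, 0, 0, 0], [0, 0, 8, 0, 0, 0], [0, 0, 8, 0, 0, 0]]]}}

```text
time_s: 19.55
tcp_pos: [0.5323, -0.1831, 0.2511]
ee_rot: [[-0.975, -0.007, -0.223], [0.223, -0.002, -0.975], [0.006, -1.0, 0.004]]
wrist_force: [0.3, 0.2, -3.1]
gripper_width: 0.386
```

```bash
python3 - <<'E'
from h import *
c=snap("scene",14,(270,130,120,130),4.5);c=snap("side",14,(220,60,160,150),4)
E
```

```text
(no output)
```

View pics/scene14.png

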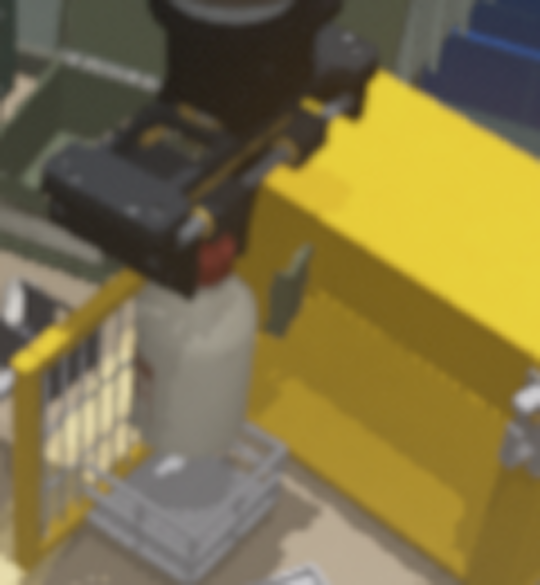

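View pics/side14.png

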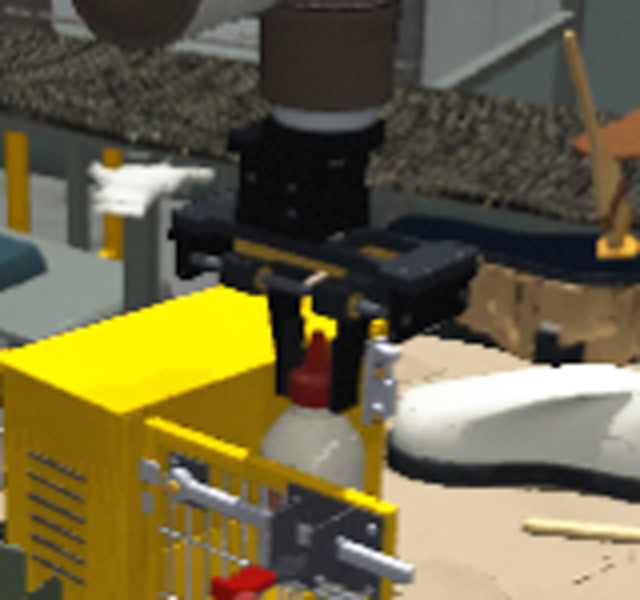

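Request:
{"fn": "carry_out", "kwargs": {"steps": [[[-0.5, -0.8, 0, 0, 0, 0], [-2, -2.6, 0, 0, 0, 0], [-3.5, -4.6, 0, 0, 0, 0], [-5, -6.6, 0, 0, 0, 0], [-6.3, -8.4, 0, 0, 0, 0], [-6.9, -9.3, 0, 0, 0, 0], [-7.1, -9.5, 0, 0, 0, 0], [-7.1, -9.5, -2, 0, 0, 0], [-7.1, -9.5, -4, 0, 0, 0], [-7.1, -9.5, -6, 0, 0, 0], [-7.1, -9.5, -7.5, 0, 0, 0], [-7.1, -9.5, -8.5, 0, 0, 0], [-7.1, -9.5, -9, 0, 0, 0], [-7.1, -9.5, -9, 0, 0, 0], [-7.1, -9.5, -9, 0, 0, 0]]]}}

```text
time_s: 21.52
tcp_pos: [0.4613, -0.2783, 0.1606]
ee_rot: [[-0.975, -0.008, -0.223], [0.223, -0.003, -0.975], [0.007, -1.0, 0.004]]
wrist_force: [-0.6, -0.4, -2.0]
gripper_width: 0.384
```

```bash
python3 - <<'E'
from h import *
c=snap("scene",15,(270,160,120,150),4);c=snap("side",15,(250,120,130,130),4.5);snap("wrist",15)
E
```

```text
(no output)
```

View pics/scene15.png

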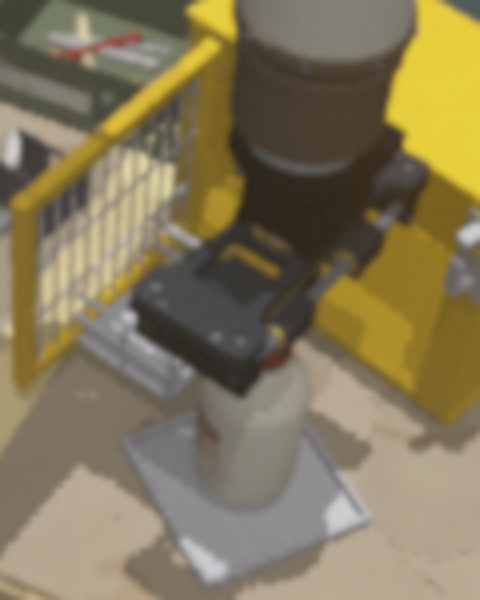

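View pics/side15.png

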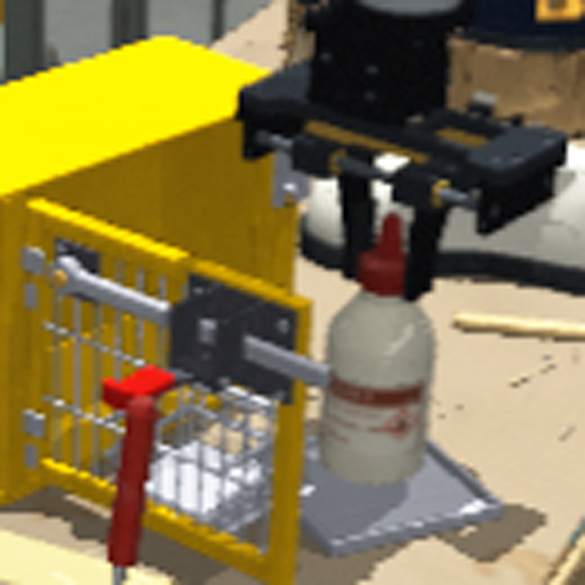

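```bash
python3 - <<'E'
from h import *
for n,o,s in(("scene15",(270,160),4),("side15",(250,120),4.5)):
    c=load(n);P=proj(c,[(.462,-.279,.021),(.462,-.279,.136),(.462,-.279,.157),(.462,-.279,.191)]);print(n,((P-np.array(o))*s).round(0).tolist())
E
```

```text
scene15 [[241.0, 467.0], [260.0, 361.0], [264.0, 339.0], [270.0, 303.0]]
side15 [[369.0, 464.0], [383.0, 300.0], [385.0, 269.0], [389.0, 218.0]]
```

Request:
{"fn": "carry_out", "kwargs": {"steps": [[[0, 0, -0.6, 0, 0, 0], [0, 0, -1.1, 0, 0, 0], [0, 0, -1.4, 0, 0, 0], [0, 0, -1.4, 0, 0, 0]]]}}

```text
time_s: 22.18
tcp_pos: [0.4607, -0.278, 0.1455]
ee_rot: [[-0.975, -0.01, -0.223], [0.223, -0.002, -0.975], [0.009, -1.0, 0.004]]
wrist_force: [0.8, 0.4, -1.9]
gripper_width: 0.388
```

Request:
{"fn": "carry_out", "kwargs": {"steps": [[[0, 0, -0.1, 0, 0, 0], [0, 0, -0.2, 0, 0, 0], [0, 0, -0.2, 0, 0, 0]]]}}

```text
time_s: 22.55
tcp_pos: [0.4609, -0.2781, 0.1439]
ee_rot: [[-0.975, -0.009, -0.223], [0.223, -0.002, -0.975], [0.008, -1.0, 0.004]]
wrist_force: [0.6, -0.7, -1.7]
gripper_width: 0.388
```

Request:
{"fn": "carry_out", "kwargs": {"steps": [[[0, 0, -0.1, 0, 0, 0], [0, 0, -0.15, 0, 0, 0], [0, 0, -0.15, 0, 0, 0]]]}}

```text
time_s: 22.92
tcp_pos: [0.4609, -0.2781, 0.1424]
ee_rot: [[-0.975, -0.009, -0.223], [0.223, -0.002, -0.975], [0.008, -1.0, 0.004]]
wrist_force: [-0.6, 0.9, -2.2]
gripper_width: 0.388
```

Request:
{"fn": "carry_out", "kwargs": {"steps": [[[0, 0, -0.1, 0, 0, 0], [0, 0, -0.1, 0, 0, 0]]]}}

```text
time_s: 23.18
tcp_pos: [0.4608, -0.278, 0.1413]
ee_rot: [[-0.975, -0.009, -0.223], [0.223, -0.002, -0.975], [0.009, -1.0, 0.004]]
wrist_force: [-0.3, 0.2, -2.7]
gripper_width: 0.39
```

Request:
{"fn": "carry_out", "kwargs": {"steps": [[[0, 0, -0.1, 0, 0, 0], [0, 0, -0.1, 0, 0, 0]]]}}

```text
time_s: 23.42
tcp_pos: [0.4608, -0.278, 0.1403]
ee_rot: [[-0.975, -0.009, -0.223], [0.223, -0.002, -0.975], [0.009, -1.0, 0.004]]
wrist_force: [0.3, -0.1, -2.0]
gripper_width: 0.385
```

Request:
{"fn": "carry_out", "kwargs": {"steps": [[[0, 0, -0.1, 0, 0, 0], [0, 0, -0.1, 0, 0, 0]]]}}

```text
time_s: 23.68
tcp_pos: [0.4612, -0.2782, 0.14]
ee_rot: [[-0.975, -0.008, -0.223], [0.223, -0.003, -0.975], [0.008, -1.0, 0.004]]
wrist_force: [-0.0, -0.6, 1.3]
gripper_width: 0.39
```

Request:
{"fn": "carry_out", "kwargs": {"steps": [[[0, 0, 0, 0, 0, 0], [0, 0, 0, 0, 0, 0], [0, 0, 0, 0, 0, 0], [0, 0, 0, 0, 0, 0], [0, 0, 0, 0, 0, 0]]], "fingers": 90}}

```text
time_s: 24.3
tcp_pos: [0.4609, -0.2781, 0.1394]
ee_rot: [[-0.975, -0.009, -0.223], [0.223, -0.002, -0.975], [0.008, -1.0, 0.004]]
wrist_force: [0.3, -0.4, 0.2]
gripper_width: 0.643
```

Request:
{"fn": "carry_out", "kwargs": {"steps": [[[0, 0, 1, 0, 0, 0], [0, 0, 3, 0, 0, 0], [0, 0, 7, 0, 0, 0], [0, 0, 12, 0, 0, 0], [0, 0, 17, 0, 0, 0], [0, 0, 17, 0, 0, 0]]]}}

```text
time_s: 25.05
tcp_pos: [0.4627, -0.279, 0.3153]
ee_rot: [[-0.975, 0.002, -0.223], [0.223, -0.006, -0.975], [-0.003, -1.0, 0.006]]
wrist_force: [0.9, -0.2, -0.2]
gripper_width: 0.647
```

```bash
python3 - <<'E'
from h import *
c=snap("scene",16,(270,160,120,150),4);c=snap("side",16);snap("wrist",16)
E
```

```text
(no output)
```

View pics/scene16.png

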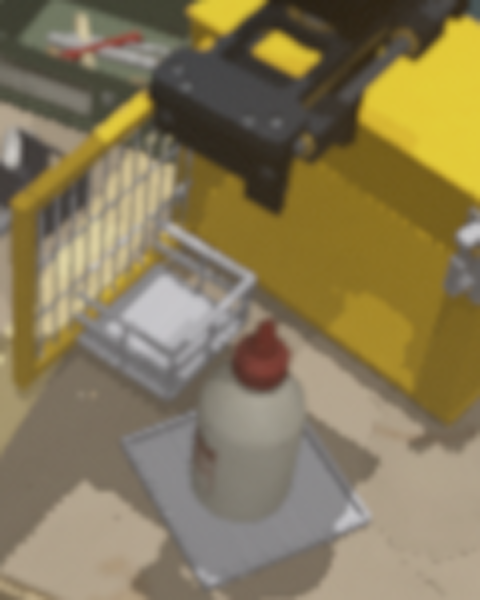

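View pics/side16.png

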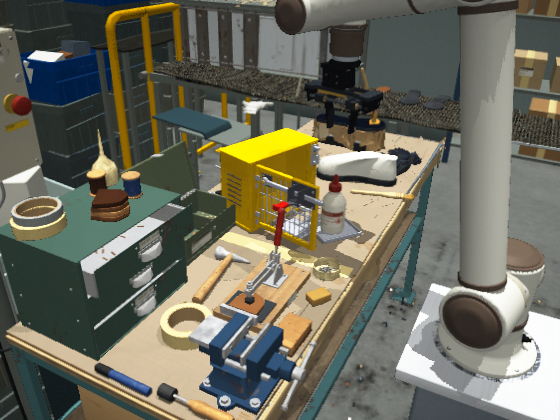

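View pics/wrist16.png

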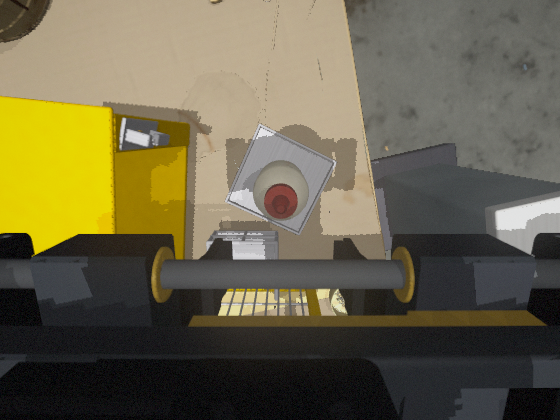

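```bash
python3 - <<'E'
from h import *
b=load("wrist16");a=load("side16")
print("cap",plane(b,(281,201),.149).round(4))
T=np.array([plane(b,p,.011) for p in[(261,123),(335,162),(299,234),(226,199)]]);print("tray",T.mean(0).round(4))
d=np.abs(load("side0")["image"].astype(int)-a["image"]).sum(2)
for n,(x0,y0,x1,y1) in dict(tin=(310,255,345,282),wax=(303,285,333,308),tape=(160,300,215,350),hammerwood=(190,255,235,305)).items(): print(n,d[y0:y1,x0:x1].mean().round(1))
from station import ticket
print(ticket.finish_job())
E
```

```text
cap [ 0.4612 -0.2786  0.149 ]
tray [ 0.4616 -0.28    0.011 ]
tin 70.1
wax 106.7
tape 19.9
hammerwood 115.6
the job is handed in; nothing more can be done
None
```

The bottle is standing upright in the drip tray, the gate is open at about 84°, and I have handed the job in. No verdict came back.

- **Latch, first try:** I pressed the red pad down about 12 mm until it stopped at about 5 N. When I pulled, my fingertips slid along the pad. The gate opened only about 0.03 rad and the bar seemed to come to rest on the catch's lip.
- **Latch, second try:** I pinched the pad across its width and pressed gently to the stop again, about 5 N vertically. Then I swung the gate open to about 1.47 rad. The wrist sensor reads forces only to about 1 N, but the vertical force stayed near 5 N, well under the 12 N limit on the pad.
- **Bottle:** I gripped it by the cap, lifted it 80 mm and lowered it into the tray until the wrist force showed contact. I then released it and raised the gripper clear.

**Last checks:**
- The cap centre is at (0.461, -0.279) and the tray centre at (0.462, -0.280), about 2 mm apart. The bottle looks upright in all three views.
- The gripper is about 0.18 m above the spot where it released the bottle and touches nothing. The run took about 25 s.
- **Disagreement:** comparing side views from before and after, the areas around the tin, the wax and the hammer differ noticeably. The objects appear in the same places, so I put this down to shadows, but I did not measure their positions. I did not compare the sanding block this way.

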